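# Clamp a heater block in the bench vise

### The arm

A 6-joint arm with a two-finger parallel gripper is mounted at the origin on the work surface. World frame = base frame: x ahead of the robot, y to its left, z up, the work surface at z = 0. Lengths are in mm, angles in rad, forces in N, time in s.
With the tool pointing down it reaches from about 275 to 750 mm from the base axis. Payload 10.2 kg.
Tool frame: the origin (TCP) lies on the centre line of the jaws, within the pads' length; the fingertips stand 17 mm ahead of it and the grasp point (between the pads) lies 2 mm behind it; z points along the fingers, y is the line along which they close (so a half turn about z gives the same grasp; the last joint's range is limited). The gripper opens to 85 mm and grips with 20 to 120 N. Pads are 22 mm wide; open, the fingers measure 114 mm over their backs; the gripper's body (76 mm by 85 mm) begins 54 mm behind the grasp point. The pads swing forward as they close: fully open they stand 13 mm farther back than shut.
Start: joints at [1.011, 0.313, 1.498, -0, 1.331, -0.223], TCP at [173.509, 495.506, 248.294] pointing down, gripper open.
Joint ranges: [-2.94, 2.94], [-0.97, 2.17], [0.19, 2.56], [-1.23, 4.37], [0.02, 3.11], [-2.88, 2.88]. Speed limits (rad/s): [2.39, 2.39, 3.01, 3.14, 3.14, 3.14].

### API

Orientations are given as a unit quaternion [w, x, y, z].
In Python, from rig import ctrl gives the robot as it stands. The module is installed in compiled form; this text tells all that it offers.
- The arm moves only by the shell command python3 -m jog 'ROWS' [FORCE]. ROWS is JSON, a list of rows, each an object with "delta_pos": the shift along the world's x, y, z in mm, a list of three; "angular": the turn, a rotation vector about the world's x, y, z in rad, a list of three; "fingers": the opening, from 0 (shut) to 1 (fully open). In form: [{"delta_pos": [tx, ty, tz], "angular": [rx, ry, rz], "fingers": fingers}, ...]. A call has 1 to 10 rows; each row is the pose to reach, as a shift and turn from the pose commanded when the call began; what a row does not reach only later rows make up. A row lasts 1/8 s, in which the tool goes at most 62.5 mm and 10.7 degrees, less where a joint would pass 70% of its speed; a pose out of reach is approached as far as the arm can. A call with a gripper value outside its range is refused whole. The fingers move at their own pace and stop on an object; FORCE is the grip in N (left out, the last holds). Time passes only in rows, so rows that repeat a pose let the fingers close. It gives the time, the measured TCP pose, the force, the opening and the grip force at its end, in the units of the state.
- ctrl.sense(): the state, without advancing time (a new reading comes with each control period).
- ctrl.capture(name): name is "scene" or "top"; returns a dict with "pixels" (420x560x3 uint8, blue, green, red), "fx", "fy", "cx", "cy" (pixels), "dist" ([k1, k2, p1, p2, k3] as OpenCV has them; the pictures are not rectified), "R" (3x3) and "t" (3): a world point X has camera coordinates R X + t. Camera axes: x right, y down, z forward; pixel columns grow to the right and rows downward; lengths in mm; the calibration is good to about 2 mm. A picture is of the moment at which its call begins. There is no depth.
- ctrl.finish_job(): hands the job in; it is judged then, once.
The state is a dict: "time_s": time; "joints": joint angles; "dq": joint speeds; "tau": joint torques, N m; "eef_pos": TCP position; "ee_rot": TCP orientation; "force": force on the tool from outside, world axes, zero at the start; "wrist_torque": the same for the moment, N m; "grip_width": opening from 0.0 (shut) to 1.0 (fully open); "grip_force": force on a finger pad.
Only numpy, scipy, OpenCV 4.12 (cv2) and the standard library are available. Lean on these libraries where they do the work, as an engineer would, in place of code of your own. Each camera call takes 0.05 s, during which the arm holds its last target. There are 200 camera calls.

### The job

A tube has broken off in the aluminium heater block with the eight small holes: take that block from the sloped draining stand and set it in the vise, holes up, flat on the two parallels and lengthwise along the jaws, then push it home against the fixed jaw and endways against the work stop. With the block resting there, swing the lever to close the sliding jaw until it grips the block firmly, and let go. Leave the other block and everything else on the bench where they are.

Things in the scene. Friction and masses are not known exactly. Their poses are not given: they have to be found in the camera images.
- block_center (a point): Centre of the block to clamp: plain aluminium, 90 long (x) x 45 wide (y) x 65 high (z), 0.4 to 0.75 kg, loose, with eight 13.5 mm blind holes in two rows of four in its top; the same either way round. x along its length, z out of its top. It starts on its underside on the sloped stand: its +x end is the higher, its top leans 25 degrees towards the robot, its low end rests on the lip.
- wide_block_center (a point): Centre of the other block, not to be moved: same aluminium and size (90 x 45 x 65 mm), but with two wide 28.5 mm holes. It lies next to the first on the stand, about 100 mm away centre to centre across the slope; which is left and which right varies.
- drainer: Sloped draining stand, sheet steel, 210 mm wide (y), fixed; origin under its middle at bench level. The plate rises at 25 degrees towards +x (away from the robot), from 35 to 90 mm above the bench; the lip along its low edge, side flanges and middle rib rise at most 14 mm above the plate. Turned 3 to 26 degrees anticlockwise, roughly to face the robot.
- vise: Vise, bolted down, 150 x 265 mm; origin at bench level. x along the jaws (the block's length lies along it) towards the work stop, which is at the far end seen from the robot; y from fixed to sliding jaw; z up. Turned up to 15 degrees. Both jaws' tops are 75 mm above the bench, the two parallels' tops 50 mm, so a seated block stands 40 mm above the jaws. Parallels (8 x 100 mm) are fixed to the bed.
- seat (a point): Point on the vise where the block's centre lies when it is home: flat on both parallels, touching the fixed jaw and the stop. Axes as the vise's. It is 82.5 mm above the bench: 32.5 mm above the parallels, 7.5 mm above the tops of the jaws, 22.5 mm from the fixed jaw's face (towards -y) and 45 mm from the end of the stop (towards +x).
- stop (a point): Middle of the end of the work stop that the block's end face meets: the flat 10 mm round end of a screw that points to -x of the vise, 66 mm above the bench, on a bracket fixed to the end of the fixed jaw. Nothing of the stop rises above the jaws' tops. Axes as the vise's.
- fixed_jaw: Hardened plate of the fixed jaw, 100 mm long, 8 mm thick, from 35 to 75 mm above the bench; origin and axes as the vise's. Its face looks to +y.
- jaw: The sliding jaw, 100 mm long, top 75 mm above the bench. It moves along the vise's -y, towards the fixed jaw, by 12 mm for every radian of the lever. With the lever at 0 the jaws are 60 mm apart; a block that is home is met at about 1.25 rad. Axes as the vise's; its origin is the vise's at lever 0 and moves with the jaw.
- lever (a joint): Angle of the vise's lever, rad: 0 is fully open; it starts between 0 and 0.25 and grows anticlockwise seen from above, which closes the jaw; limit 1.85. It drags with about 3.5 N at the knob and stays where it is left; once the jaw bears on the block it hardly turns further. Pulled to 7 to 12 N at the knob, its self-locking cam holds the block firmly after letting go.
- lever_pivot (a point): Point on the upright axis of the lever, 100 mm above the bench, level with point lever_knob.
- lever_knob (a point): Centre of the upright black knob at the lever's free end: a cylinder 27 mm in diameter, 43 mm high, from 78 to 121 mm above the bench, standing on the flat lever arm, 120 mm from the pivot axis. It does not spin on the lever. Its axes turn with the lever.
- mallet: Hammer, about 240 mm long, lying on the bench; leave alone. Origin near its middle.
- driver: Screwdriver, about 170 mm long, lying on the bench; leave alone. Origin near its middle.
- wash_bottle: Wash bottle, 70 mm in diameter, 180 mm high, with a bent spout; leave alone. Origin under its middle.
- reagent: Amber bottle, 60 mm in diameter, 130 mm high; leave alone. Origin under its middle.
- tube_rack: Wire rack with three capped tubes, 68 x 122 mm, 110 mm high; leave alone. Origin under its middle.
- vial_rack: White vial rack, 45 x 90 x 45 mm high; leave alone. Origin under its middle.
- carton: White carton of gloves, 60 x 100 x 80 mm high; leave alone. Origin under its middle.
Not all that is in view belongs to the job. Leave any pink or yellow look-alike of the part that bears block_center alone.

How it is judged:
By the outcome, as a careful person would: the job done as asked, in the order asked, and still so for the second after the job is handed in, with the robot touching nothing.
It also fails if it takes over 72 s, if anything falls off the work surface, if the arm or the gripper's body presses on something with over 40 N, if the wrist force passes 120 N, or if a joint passes its speed limit or range.

## Working session

There is one attempt and no reset: what is moved stays moved. The work goes in short steps, Python scripts to look and compute and a shell command to move; the robot and the scene stay as the last step left them, time stands still between calls to the robot, and variables do not carry over. Pictures are saved under pics/ and viewed, at most 10 in all, crops included, and the job is handed in when it is done.

```bash
mkdir -p pics; cat > h.py <<'E'
import numpy as np, cv2
from rig import ctrl
def cap(n,f):
    c=ctrl.capture(n); cv2.imwrite('pics/'+f+'.png',c['pixels']); np.save('pics/'+f+'.npy',c,allow_pickle=True); return c
def load(f): return np.load('pics/'+f+'.npy',allow_pickle=True).item()
def K(c): return np.array([[c['fx'],0,c['cx']],[0,c['fy'],c['cy']],[0,0,1.]])
def ray(c,uv):
    p=cv2.undistortPoints(np.array(uv,float).reshape(-1,1,2),K(c),np.array(c['dist'],float)).reshape(-1,2)
    R=np.array(c['R']);t=np.array(c['t'])
    return -R.T@t, np.c_[p,np.ones(len(p))]@R
def onz(c,uv,z):
    o,d=ray(c,uv); return o+d*((z-o[2])/d[:,2])[:,None]
def proj(c,X):
    return cv2.projectPoints(np.array(X,float).reshape(-1,1,3),cv2.Rodrigues(np.array(c['R'],float))[0],np.array(c['t'],float),K(c),np.array(c['dist'],float))[0].reshape(-1,2)
def tri(c1,u1,c2,u2):
    o1,d1=ray(c1,u1);o2,d2=ray(c2,u2);out=[]
    for a,b in zip(d1,d2):
        s=np.linalg.lstsq(np.c_[a,-b],o2-o1,rcond=None)[0]
        p,q=o1+s[0]*a,o2+s[1]*b; out.append(np.r_[(p+q)/2,np.linalg.norm(p-q)])
    return np.array(out)
E
python3 - <<'E'
from h import *
for n in('scene','top'):
    c=cap(n,n+'0'); print(n,-np.array(c['R']).T@c['t'],c['fx'],np.array(c['R'])[2])
    cv2.imwrite(f'pics/{n}0b.png',cv2.resize(c['pixels'],(800,600),interpolation=cv2.INTER_CUBIC))
E
```

```text
scene [1313.64059341  648.70829946  820.29883135] 531.1780223758262 [-0.61441227 -0.51096307 -0.60117743]
top [ 462.83511896   32.56767869 1348.16355317] 525.9820733860086 [ 0.08878596  0.01735664 -0.99589949]
```

View pics/scene0b.png

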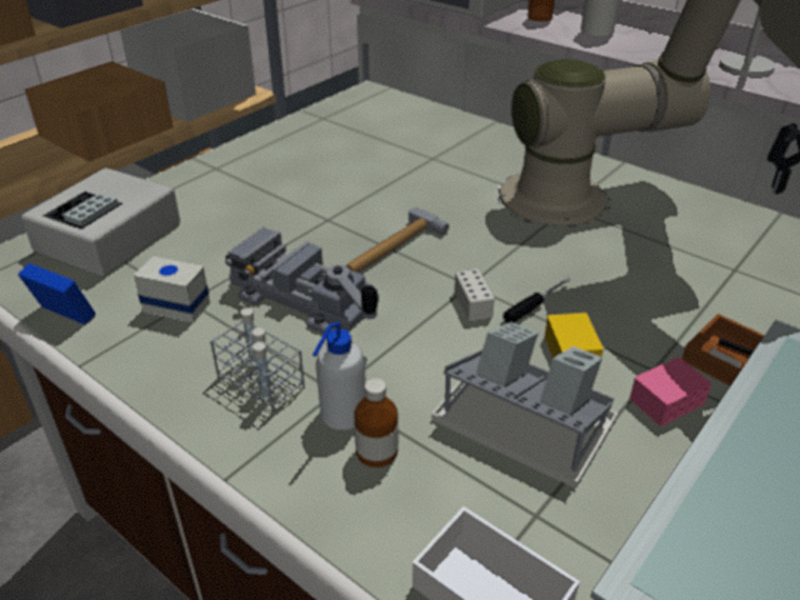

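View pics/top0b.png

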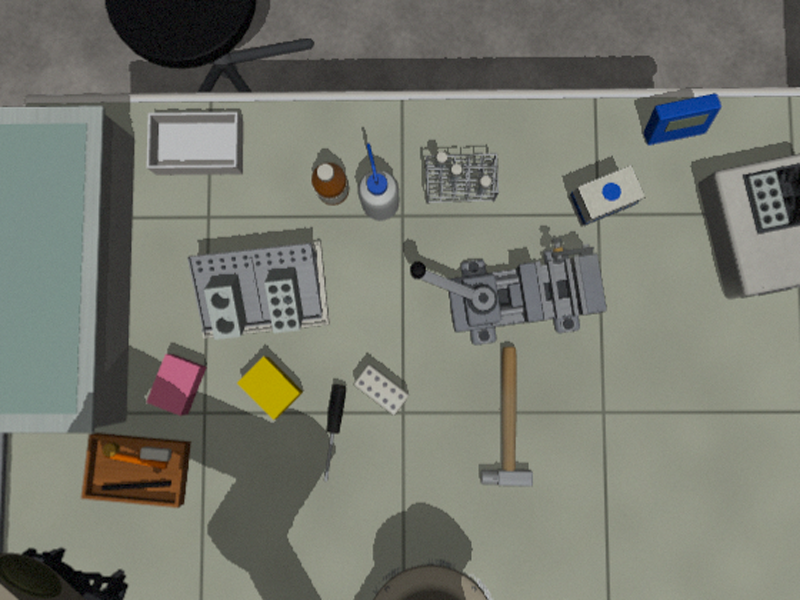

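The top view shows these candidates (pixels in the 800×600 picture):
- Grey block with eight holes on the stand, at (283,303).
- Grey block with two wide holes, at (222,307).
- Eight-hole insert in the heater instrument, at (770,200).
- White vial rack, at (381,388).
- Yellow block at (270,387) and pink block at (176,384).

The one at (283,303) fits: plain aluminium, eight holes, on the stand. The vise is at (525,292), with its stop at (557,245) and its knob at (418,270). I'll confirm with enlarged crops.

```bash
python3 - <<'E'
from h import *
a=load('top0')['pixels'][160:250,125:245]; b=load('scene0')['pixels'][215:335,300:435]
A=cv2.resize(a,(800,600),interpolation=cv2.INTER_CUBIC)
B=cv2.resize(b,(675,600),interpolation=cv2.INTER_CUBIC)
cv2.imwrite('pics/c1.png',np.hstack([cv2.resize(A[:,:],(400,300)),cv2.resize(B,(338,300))]))
cv2.imwrite('pics/c1.png',A);cv2.imwrite('pics/c2.png',B)
v=load('top0')['pixels'][155:245,280:430]; s=load('scene0')['pixels'][150:240,150:270]
cv2.imwrite('pics/c3.png',cv2.resize(v,(800,480),interpolation=cv2.INTER_CUBIC))
E
```

```text
(no output)
```

View pics/c1.png

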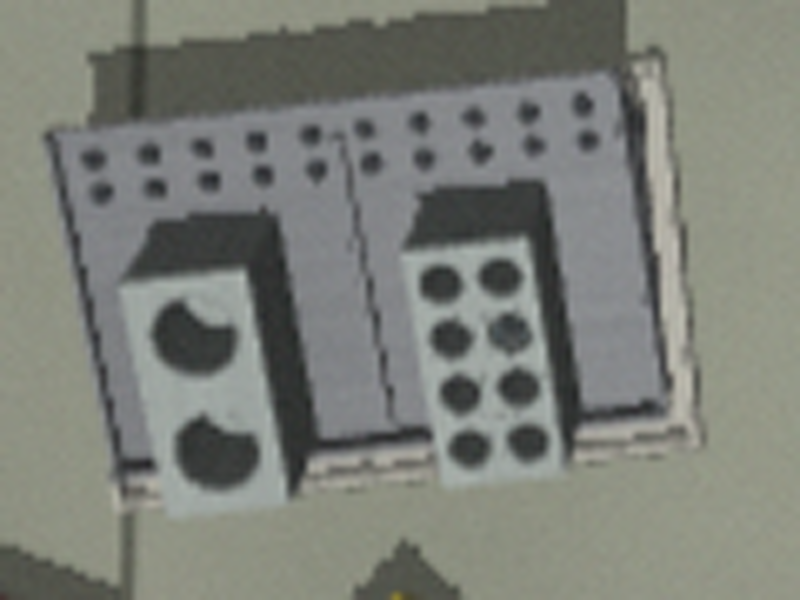

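View pics/c2.png

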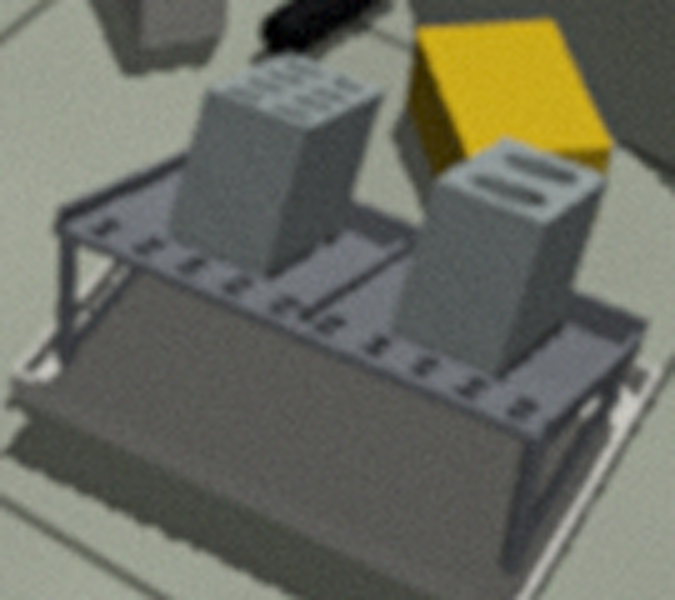

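View pics/c3.png

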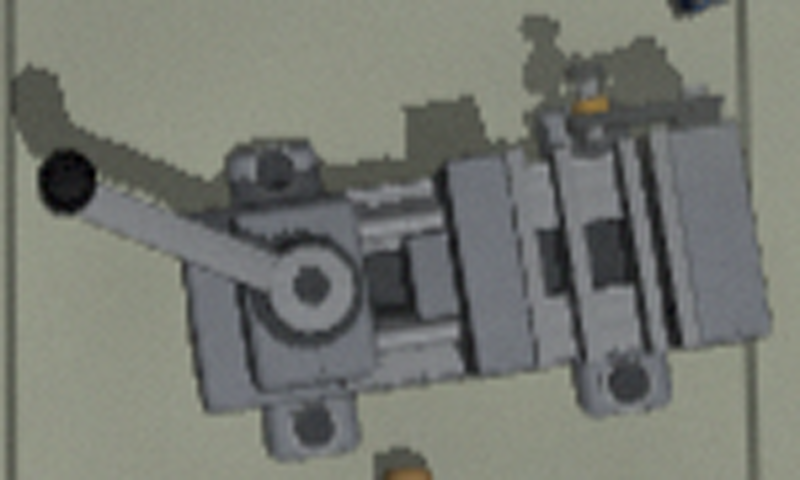

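The crops confirm the target. In the top view the eight-hole block's top corners are at crop c1 (402,252), (528,235), (568,470) and (440,487). The wide-hole block is to its left. In c3, the fixed jaw plate is at about x 655–690, the stop is near (560,130), the knob is at (67,181) and the pivot is at (312,285).

```bash
python3 - <<'E'
from h import *
np.set_printoptions(precision=1,suppress=True)
T=load('top0');S=load('scene0')
ut=np.array([(402,252),(528,235),(568,470),(440,487)])/6.6667+[125,160]
us=np.array([(300,127),(205,93),(285,58),(383,95)])/5+[300,215]
P=tri(T,ut,S,us); print(P)
P=P[:,:3]; L=(P[0]+P[1]-P[2]-P[3])/2; W=(P[0]+P[3]-P[1]-P[2])/2
print('len',np.linalg.norm(L),np.degrees(np.arctan2(L[2],np.hypot(*L[:2]))),np.degrees(np.arctan2(L[1],L[0])),'wid',np.linalg.norm(W),np.degrees(np.arctan2(W[1],W[0])))
print('topc',P.mean(0))
f=lambda p:np.array(p)/5.3333+[280,155]
print('jaw',onz(T,f([(655,130),(685,345),(735,125),(768,335)]),75))
print('slide edge',onz(T,f([(510,150),(537,362),(445,160),(472,372)]),75))
k=onz(T,f([(67,181)]),121);p=onz(T,f([(312,285)]),108);print('knob',k,'piv',p,np.linalg.norm((k-p)[0,:2]))
# profile across fixed jaw mid row
g=cv2.cvtColor(T['pixels'],cv2.COLOR_BGR2GRAY)
for r in (185,195,205,213): print(r,g[r,372:428])
E
```

```text
[[594.7 269.5 128.7   0.5]
 [600.  226.6 126.7   2. ]
 [519.2 217.2  88.6   1.7]
 [513.5 263.1  88.6   0.9]]
len 90.29303186273007 25.64761658553834 5.57731356538978 wid 44.74823205732332 97.11026985472174
topc [556.8 244.1 108.2]
jaw [[ 642.9 -250.1   75. ]
 [ 544.6 -261.3   75. ]
 [ 645.  -286.5   75. ]
 [ 549.  -298.9   75. ]]
slide edge [[ 634.1 -184.    75. ]
 [ 537.2 -194.3   75. ]
 [ 629.6 -154.3   75. ]
 [ 532.8 -164.8   75. ]]
knob [[615.1  18.7 121. ]] piv [[569.8 -89.7 108. ]] 117.4766488847972
185 [111 114  91 115 123 120 105  97 107  97  88  44  98 121 124 134 137 137
 130 128 127 127 126  55  73 121 125 124  51  44  84 123 124 111 106 116
 116 113 117 116 115 116 118 116 117 115 119  98 110 145 144 143 143 145
 146 145]
195 [113 113 115 109  70 122 120 127 130 129 132 130  89  49 122 124 125 131
 127 124 113 117 114 113  91  41  91 124 123  76  38  38 103 125 126 107
 110 114 118 115 116 114 114 113 112 113 116 112 110 103 144 146 146 145
 145 145]
205 [115 113 114 115 112 106 100 126 128  98  63  61  59  34  34  76 127 129
 102  59  57  57  54  56  60  35  35  34 123 126 128  52  34  52 123 123
 124 103 117 116 115 116 115 115 114 116 111 112 115 111 107 145 143 144
 146 145]
213 [115 116 117 115 118 111 106  77 127 131 129 130 129 130 130  64  75 127
 128 127 133 132 134 131 132 131 131  74  42  96 127 127  60  13  35 117
 126 127 104 117 113 117 117 114 119 114 112 116 116 115 112 107 107 147
 143 145]
```

```bash
cat >> h.py <<'E'
from scipy.spatial.transform import Rotation as Ro
def q2R(q): return Ro.from_quat([q[1],q[2],q[3],q[0]])
def goal(p,Rt):
    s=ctrl.sense(); d=np.array(p)-s['eef_pos']; r=(Rt*q2R(s['ee_rot']).inv()).as_rotvec()
    print('delta',d.round(1),'rot',r.round(3),'deg',np.degrees(np.linalg.norm(r)).round(1))
E
python3 - <<'E'
from h import *
np.set_printoptions(precision=1,suppress=True)
T=load('top0');S=load('scene0')
ut=(np.array([(402,252),(528,235),(568,470),(440,487)])+.5)/6.6667+[124.5,159.5]
us=(np.array([(300,127),(205,93),(285,58),(383,95)])+.5)/5+[299.5,214.5]
P=tri(T,ut,S,us); print(P, P.mean(0))
# drainer plate far corners (z~90) and lip for the yaw
f1=lambda p:(np.array(p)+.5)/6.6667+[124.5,159.5]
d=onz(T,f1([(50,132),(622,72)]),90);print(d,np.degrees(np.arctan2(*(d[1]-d[0])[[0,1]])))
e=onz(T,[(402.0,185),(403.73,195),(405.35,205),(406.5,213)],75);print('face',e)
v=np.polyfit(e[:,0],e[:,1],1);print('yaw',np.degrees(np.arctan(v[0])))
f=lambda p:(np.array(p)+.5)/5.3333+[279.5,154.5]
print('screw',onz(T,f([(590,145),(590,130)]),66))
s=ctrl.sense();print(q2R(s['ee_rot']).as_matrix())
yaw=np.radians(6.2);Rb=Ro.from_euler('z',yaw)*Ro.from_euler('y',-np.radians(25))
B=Rb.as_matrix(); 
for sg in(1,-1):
    Rt=Ro.from_matrix(np.c_[-sg*B[:,0]*-1,-sg*B[:,1],-B[:,2]])
    print(np.linalg.det(Rt.as_matrix())); 
    top=P.mean(0)[:3]+[0,0,2]
    goal(top+B[:,2]*100,Rt); goal(top-B[:,2]*14,Rt)
cv2.imwrite('pics/v2.png',cv2.resize(S['pixels'][150:240,150:270],(800,600),interpolation=cv2.INTER_CUBIC))
E
```

```text
[[595.8 269.7 130.6   1.5]
 [601.1 226.8 128.6   1. ]
 [520.5 217.4  90.7   0.5]
 [514.7 263.2  90.6   0.2]] [558.  244.3 110.1   0.8]
[[644.3 407.4  90. ]
 [665.2 198.9  90. ]] 174.29255157686808
face [[ 629.1 -247.8   75. ]
 [ 604.7 -251.4   75. ]
 [ 580.3 -254.7   75. ]
 [ 560.9 -257.    75. ]]
yaw 7.714387285281934
screw [[ 638.4 -221.2   66. ]
 [ 645.4 -221.4   66. ]]
[[-0.9  0.3 -0. ]
 [ 0.3  0.9 -0. ]
 [ 0.  -0.  -1. ]]
1.0
delta [ 342.6 -255.6  -45. ] rot [ 0.6 -0.1 -2.6] deg 155.1
delta [ 390.5 -250.4 -148.4] rot [ 0.6 -0.1 -2.6] deg 155.1
1.0
delta [ 342.6 -255.6  -45. ] rot [-0.  -0.4  0.4] deg 35.6
delta [ 390.5 -250.4 -148.4] rot [-0.  -0.4  0.4] deg 35.6
```

View pics/v2.png

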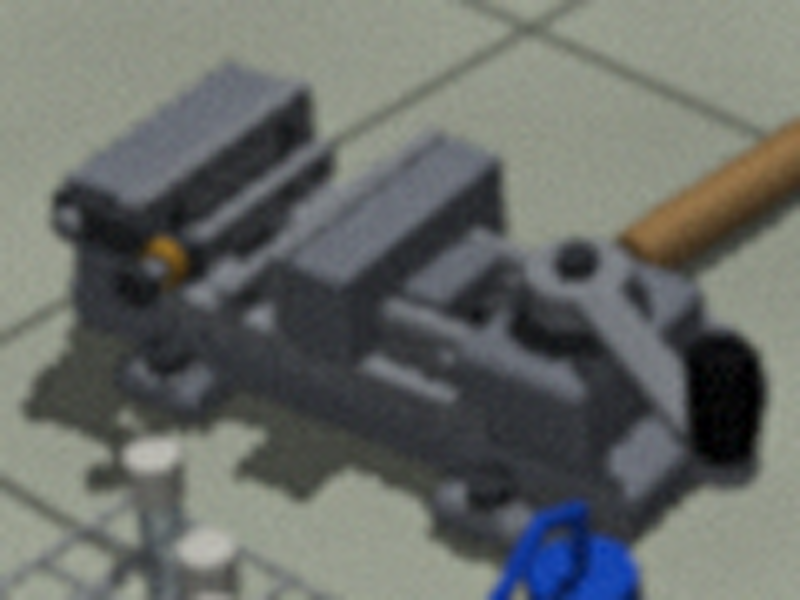

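```bash
python3 - <<'E'
from h import *
yaw=np.radians(6.2);Rb=Ro.from_euler('z',yaw)*Ro.from_euler('y',-np.radians(25));B=Rb.as_matrix()
Rt=Ro.from_matrix(np.c_[-B[:,0],B[:,1],-B[:,2]]); Rt=Ro.from_matrix(np.c_[B[:,0],-B[:,1],-B[:,2]]) if 0 else Rt
print(np.linalg.det(Rt.as_matrix()))
goal(np.array([558,244.3,112])+B[:,2]*100,Rt)
E
```

```text
1.0
delta [ 342.6 -255.6  -45.2] rot [-0.049 -0.437  0.438] deg 35.6
```

```bash
python3 -m jog '[{"delta_pos":[60,-45,20],"angular":[0,0,0],"fingers":1},{"delta_pos":[120,-90,20],"angular":[-0.012,-0.11,0.11],"fingers":1},{"delta_pos":[180,-135,20],"angular":[-0.025,-0.22,0.22],"fingers":1},{"delta_pos":[240,-180,10],"angular":[-0.037,-0.33,0.33],"fingers":1},{"delta_pos":[300,-225,-20],"angular":[-0.049,-0.437,0.438],"fingers":1},{"delta_pos":[342.6,-255.6,-45],"angular":[-0.049,-0.437,0.438],"fingers":1},{"delta_pos":[342.6,-255.6,-45],"angular":[-0.049,-0.437,0.438],"fingers":1},{"delta_pos":[342.6,-255.6,-45],"angular":[-0.049,-0.437,0.438],"fingers":1},{"delta_pos":[342.6,-255.6,-45],"angular":[-0.049,-0.437,0.438],"fingers":1}]' 70
python3 - <<'E'
from h import *
c=cap('scene','s1')
cv2.imwrite('pics/s1b.png',cv2.resize(c['pixels'][120:330,270:550],(800,600),interpolation=cv2.INTER_CUBIC))
yaw=np.radians(6.2);Rb=Ro.from_euler('z',yaw)*Ro.from_euler('y',-np.radians(25));B=Rb.as_matrix()
Rt=Ro.from_matrix(np.c_[-B[:,0],B[:,1],-B[:,2]])
goal(np.array([558,244.3,112])-B[:,2]*14,Rt)
E
```

```text
time_s: 1.23
eef_pos: [515.8, 240.0, 203.1]
ee_rot: [0.216, -0.053, 0.975, 0.012]
force: [-1.1, -0.6, -0.2]
grip_width: 0.996
grip_force: 0.0
delta [  48.4    4.4 -104.2] rot [-0.001 -0.    -0.001] deg 0.1
```

View pics/s1b.png

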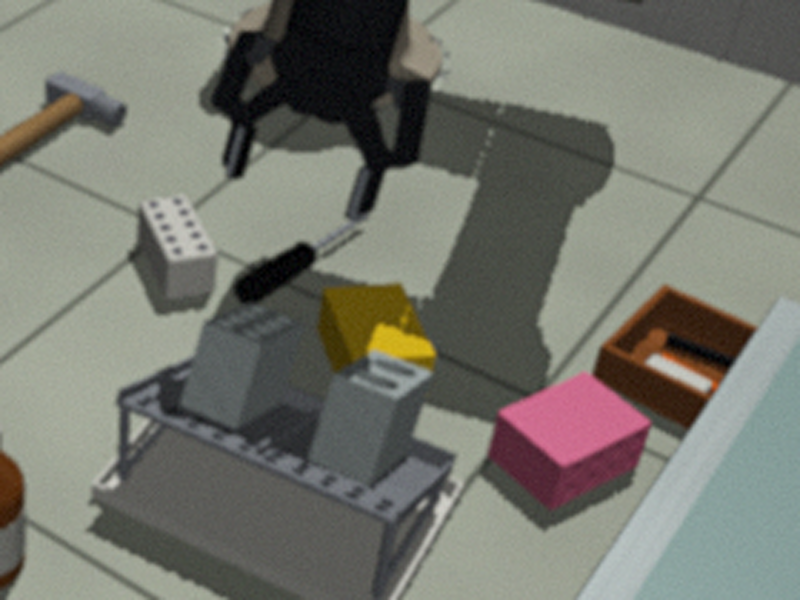

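The gripper is open above and behind the stand. Its fingers are at about (235,150) and (365,190), straddling the line of the eight-hole block at (245,365). I'll descend along the block axis.

```bash
python3 -m jog '[{"delta_pos":[12,1,-26],"angular":[0,0,0],"fingers":1},{"delta_pos":[24,2.2,-52],"angular":[0,0,0],"fingers":1},{"delta_pos":[33,3,-71],"angular":[0,0,0],"fingers":1},{"delta_pos":[41,3.7,-88],"angular":[0,0,0],"fingers":1},{"delta_pos":[48.4,4.4,-104],"angular":[0,0,0],"fingers":1},{"delta_pos":[48.4,4.4,-104],"angular":[0,0,0],"fingers":1}]'
python3 -m jog '[{"delta_pos":[0,0,0],"angular":[0,0,0],"fingers":0.6},{"delta_pos":[0,0,0],"angular":[0,0,0],"fingers":0.55},{"delta_pos":[0,0,0],"angular":[0,0,0],"fingers":0.53}]' 25
```

```text
time_s: 2.02
eef_pos: [564.0, 244.9, 98.5]
ee_rot: [0.215, -0.053, 0.975, 0.012]
force: [-0.6, 0.6, -0.1]
grip_width: 0.997
grip_force: 0.0
time_s: 2.4
eef_pos: [564.5, 244.8, 100.0]
ee_rot: [0.217, -0.053, 0.975, 0.013]
force: [-2.4, 4.4, 2.2]
grip_width: 0.526
grip_force: 2.0
```

```bash
python3 -m jog '[{"delta_pos":[0,0,0],"angular":[0,0,0],"fingers":0.4},{"delta_pos":[0,0,0],"angular":[0,0,0],"fingers":0.3},{"delta_pos":[0,0,0],"angular":[0,0,0],"fingers":0.3},{"delta_pos":[0,0,0],"angular":[0,0,0],"fingers":0.3}]' 70
python3 -m jog '[{"delta_pos":[-6,-0.6,12],"angular":[0,0,0],"fingers":0.3},{"delta_pos":[-12,-1,26],"angular":[0,0,0],"fingers":0.3},{"delta_pos":[-24,-2,52],"angular":[0,0,0],"fingers":0.3},{"delta_pos":[-36,-3,90],"angular":[0,0,0],"fingers":0.3},{"delta_pos":[-36,-3,130],"angular":[0,0,0],"fingers":0.3},{"delta_pos":[-36,-3,130],"angular":[0,0,0],"fingers":0.3},{"delta_pos":[-36,-3,130],"angular":[0,0,0],"fingers":0.3}]'
python3 - <<'E'
from h import *
c=cap('scene','s2');t=cap('top','t2')
cv2.imwrite('pics/s2b.png',np.vstack([cv2.resize(c['pixels'][60:260,260:520],(520,400)),]))
yaw=np.radians(7.3);Rb=Ro.from_euler('z',yaw);B=Rb.as_matrix()
Rt=Ro.from_matrix(np.c_[-B[:,0],B[:,1],-B[:,2]])
goal([570,-150,230],Rt)
E
```

```text
time_s: 2.9
eef_pos: [564.4, 244.8, 100.2]
ee_rot: [0.217, -0.053, 0.975, 0.013]
force: [-5.0, 3.3, 5.3]
grip_width: 0.519
grip_force: 71.4
time_s: 3.78
eef_pos: [527.3, 240.9, 226.9]
ee_rot: [0.214, -0.053, 0.975, 0.012]
force: [0.2, 0.4, -7.7]
grip_width: 0.517
grip_force: 74.2
delta [  42.4 -391.     3.2] rot [-0.051  0.429  0.019] deg 24.7
```

View pics/s2b.png

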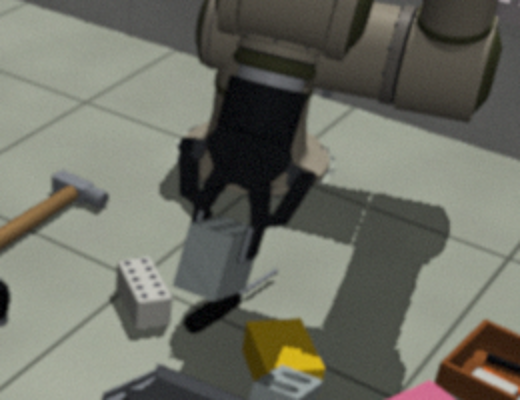

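The block is held, visible at crop (215,255), and the wide block has stayed on the stand. Next I'll carry it upright over the vise.

```bash
python3 -m jog '[{"delta_pos":[6,-50,15],"angular":[-0.006,0.05,0.002],"fingers":0.3},{"delta_pos":[12,-100,15],"angular":[-0.013,0.11,0.005],"fingers":0.3},{"delta_pos":[18,-150,15],"angular":[-0.019,0.16,0.007],"fingers":0.3},{"delta_pos":[24,-200,15],"angular":[-0.026,0.22,0.01],"fingers":0.3},{"delta_pos":[30,-250,15],"angular":[-0.032,0.27,0.012],"fingers":0.3},{"delta_pos":[36,-300,15],"angular":[-0.038,0.32,0.014],"fingers":0.3},{"delta_pos":[42,-350,10],"angular":[-0.045,0.38,0.017],"fingers":0.3},{"delta_pos":[48,-400,5],"angular":[-0.051,0.429,0.019],"fingers":0.3},{"delta_pos":[54,-450,0],"angular":[-0.051,0.429,0.019],"fingers":0.3},{"delta_pos":[56,-467,-20],"angular":[-0.051,0.429,0.019],"fingers":0.3}]'
python3 -m jog '[{"delta_pos":[0,0,0],"angular":[0,0,0],"fingers":0.3},{"delta_pos":[0,0,0],"angular":[0,0,0],"fingers":0.3}]'
python3 - <<'E'
from h import *
c=cap('scene','s3');t=cap('top','t3')
a=cv2.resize(c['pixels'][90:240,140:280],(560,600),interpolation=cv2.INTER_CUBIC)
cv2.imwrite('pics/s3b.png',a)
yaw=np.radians(7.3);Rb=Ro.from_euler('z',yaw);B=Rb.as_matrix()
Rt=Ro.from_matrix(np.c_[-B[:,0],B[:,1],-B[:,2]])
goal([583.2,-226.3,170],Rt)
E
```

```text
time_s: 5.12
eef_pos: [584.7, -228.8, 207.7]
ee_rot: [0.002, -0.062, 0.998, 0.0]
force: [0.6, 0.9, -6.7]
grip_width: 0.517
grip_force: 75.8
time_s: 5.38
eef_pos: [584.6, -224.6, 209.0]
ee_rot: [0.002, -0.064, 0.998, 0.001]
force: [-0.1, -0.3, -6.2]
grip_width: 0.515
grip_force: 75.2
delta [ -1.6  -1.7 -39.9] rot [-0.001  0.005 -0.001] deg 0.3
```

View pics/s3b.png

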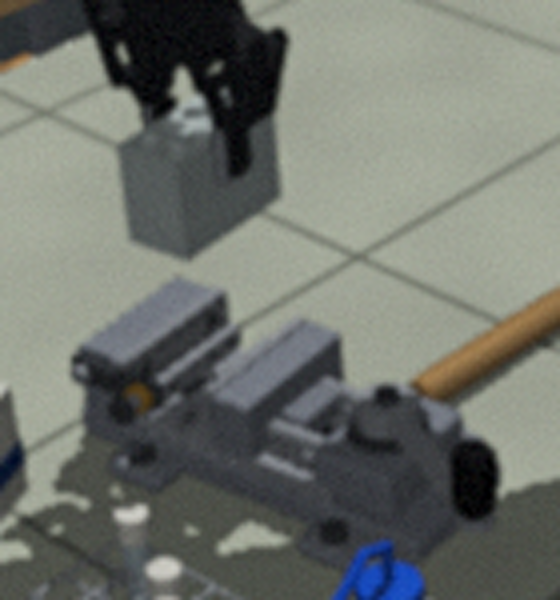

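The block hangs upright over the vise. Its near vertical edge runs from crop (187,190) to (190,258). I'll use that edge to get the block's offset in the grip.

```bash
python3 - <<'E'
from h import *
np.set_printoptions(precision=1,suppress=True)
S=load('s3');s=ctrl.sense();tcp=np.array(s['eef_pos'])
yaw=np.radians(7.3);ex=np.array([np.cos(yaw),np.sin(yaw),0]);ey=np.array([-np.sin(yaw),np.cos(yaw),0])
def onplane(uv,off):
    o,d=ray(S,(np.array(uv,float)+.5)/4+[139.5,89.5])
    return o+d*(((tcp+off*ey-o)@ey)/(d@ey))[:,None]
for uv,off in(([(187,190),(190,258)],22.5),([(120,150),(130,236)],-22.5),([(274,122),(280,195)],22.5)):
    P=onplane(uv,off);print(np.c_[(P-tcp)@ex,P[:,2]-tcp[2]],)
E
```

```text
[[ 35.2  -7.6]
 [ 39.5 -51.6]]
[[ 39.6   7.5]
 [ 41.  -50.1]]
[[-47.1  -0.6]
 [-46.7 -51.1]]
```

```bash
python3 -m jog '[{"delta_pos":[-1.6,-1.7,-30],"angular":[0,0.005,0],"fingers":0.3},{"delta_pos":[-1.6,-1.7,-55],"angular":[0,0.005,0],"fingers":0.3},{"delta_pos":[-1.6,-1.7,-70],"angular":[0,0.005,0],"fingers":0.3},{"delta_pos":[-1.6,-1.7,-80],"angular":[0,0.005,0],"fingers":0.3},{"delta_pos":[-1.6,-1.7,-90],"angular":[0,0.005,0],"fingers":0.3},{"delta_pos":[-1.6,-1.7,-98],"angular":[0,0.005,0],"fingers":0.3},{"delta_pos":[-1.6,-1.7,-98],"angular":[0,0.005,0],"fingers":0.3},{"delta_pos":[-1.6,-1.7,-98],"angular":[0,0.005,0],"fingers":0.3}]'
python3 - <<'E'
from h import *
c=cap('scene','s4');t=cap('top','t4')
a=cv2.resize(c['pixels'][110:230,150:250],(500,600),interpolation=cv2.INTER_CUBIC)
cv2.imwrite('pics/s4b.png',a)
E
```

```text
time_s: 6.48
eef_pos: [583.1, -227.5, 111.8]
ee_rot: [-0.0, -0.064, 0.998, 0.0]
force: [-0.7, 0.2, -6.0]
grip_width: 0.515
grip_force: 75.4
```

View pics/s4b.png

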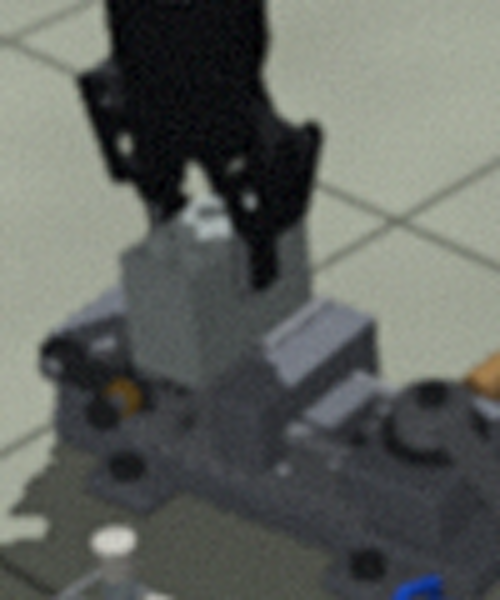

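The block is between the jaws, with its near bottom corner at crop (205,385) and no contact force. I'll lower until it touches the parallels.

```bash
python3 -m jog '[{"delta_pos":[0,0,-3],"angular":[0,0,0],"fingers":0.3},{"delta_pos":[0,0,-6],"angular":[0,0,0],"fingers":0.3},{"delta_pos":[0,0,-8],"angular":[0,0,0],"fingers":0.3},{"delta_pos":[0,0,-8],"angular":[0,0,0],"fingers":0.3}]'
python3 -m jog '[{"delta_pos":[0,0,-1],"angular":[0,0,0],"fingers":0.3},{"delta_pos":[0,0,-2],"angular":[0,0,0],"fingers":0.3},{"delta_pos":[0,0,-2],"angular":[0,0,0],"fingers":0.3}]'
```

```text
time_s: 7.08
eef_pos: [582.8, -227.4, 103.0]
ee_rot: [-0.001, -0.064, 0.998, 0.001]
force: [-0.1, 0.1, -7.2]
grip_width: 0.514
grip_force: 75.4
time_s: 7.45
eef_pos: [582.9, -227.4, 101.2]
ee_rot: [-0.001, -0.064, 0.998, 0.001]
force: [-0.1, -0.1, -6.7]
grip_width: 0.513
grip_force: 75.4
```

```bash
python3 -m jog '[{"delta_pos":[0,0,-0.7],"angular":[0,0,0],"fingers":0.3},{"delta_pos":[0,0,-1.4],"angular":[0,0,0],"fingers":0.3},{"delta_pos":[0,0,-1.4],"angular":[0,0,0],"fingers":0.3}]'
python3 -m jog '[{"delta_pos":[0,0,-0.7],"angular":[0,0,0],"fingers":0.3},{"delta_pos":[0,0,-1.4],"angular":[0,0,0],"fingers":0.3},{"delta_pos":[0,0,-1.4],"angular":[0,0,0],"fingers":0.3}]'
```

```text
time_s: 7.82
eef_pos: [582.9, -227.4, 100.2]
ee_rot: [-0.0, -0.064, 0.998, 0.001]
force: [-1.1, 0.6, -1.3]
grip_width: 0.516
grip_force: 76.1
time_s: 8.2
eef_pos: [582.9, -227.4, 100.2]
ee_rot: [-0.0, -0.064, 0.998, 0.0]
force: [-6.9, 3.6, 8.3]
grip_width: 0.515
grip_force: 77.6
```

```bash
python3 -m jog '[{"delta_pos":[0,0,1],"angular":[0,0,0],"fingers":0.45},{"delta_pos":[0.13,-1,1],"angular":[0,0,0],"fingers":0.45},{"delta_pos":[0.25,-2,1],"angular":[0,0,0],"fingers":0.45},{"delta_pos":[0.25,-2,1],"angular":[0,0,0],"fingers":0.45}]' 30
python3 -m jog '[{"delta_pos":[0.13,-1,0],"angular":[0,0,0],"fingers":0.45},{"delta_pos":[0.25,-2,0],"angular":[0,0,0],"fingers":0.45},{"delta_pos":[0.25,-2,0],"angular":[0,0,0],"fingers":0.45}]'
```

```text
time_s: 8.7
eef_pos: [583.6, -228.8, 100.2]
ee_rot: [0.0, -0.064, 0.998, 0.001]
force: [-1.9, 5.3, 4.5]
grip_width: 0.516
grip_force: 76.7
time_s: 9.07
eef_pos: [584.0, -230.6, 100.2]
ee_rot: [0.0, -0.064, 0.998, 0.001]
force: [-1.8, 6.3, 3.6]
grip_width: 0.516
grip_force: 76.7
```

```bash
for i in 1 2; do python3 -m jog '[{"delta_pos":[0.13,-1,0],"angular":[0,0,0],"fingers":0.45},{"delta_pos":[0.13,-1,0],"angular":[0,0,0],"fingers":0.45}]' 30; done
```

```text
time_s: 9.32
eef_pos: [584.0, -230.9, 100.3]
ee_rot: [0.0, -0.064, 0.998, 0.002]
force: [-1.5, 8.5, 5.1]
grip_width: 0.516
grip_force: 77.0
time_s: 9.57
eef_pos: [584.0, -231.1, 100.2]
ee_rot: [-0.0, -0.064, 0.998, 0.003]
force: [-2.7, 12.8, 6.4]
grip_width: 0.514
grip_force: 77.2
```

```bash
python3 -c "
from h import *
print(ctrl.sense()['wrist_torque'])"
python3 -m jog '[{"delta_pos":[0,0.8,0.6],"angular":[0,0,0],"fingers":0.45},{"delta_pos":[1.5,1,0.6],"angular":[0,0,0],"fingers":0.45},{"delta_pos":[3,1.2,0.6],"angular":[0,0,0],"fingers":0.45},{"delta_pos":[4.5,1.4,0.6],"angular":[0,0,0],"fingers":0.45},{"delta_pos":[6,1.6,0.6],"angular":[0,0,0],"fingers":0.45},{"delta_pos":[6,1.6,0.6],"angular":[0,0,0],"fingers":0.45}]'
python3 -m jog '[{"delta_pos":[1,0.13,0],"angular":[0,0,0],"fingers":0.45},{"delta_pos":[2,0.26,0],"angular":[0,0,0],"fingers":0.45},{"delta_pos":[2,0.26,0],"angular":[0,0,0],"fingers":0.45}]'
```

```text
[2.28096052 0.52634959 0.19713179]
time_s: 10.32
eef_pos: [587.6, -230.5, 100.5]
ee_rot: [-0.004, -0.064, 0.998, 0.003]
force: [-18.6, 9.6, 10.6]
grip_width: 0.514
grip_force: 77.7
time_s: 10.7
eef_pos: [589.5, -230.2, 100.5]
ee_rot: [-0.004, -0.064, 0.998, 0.003]
force: [-19.3, 8.6, 11.6]
grip_width: 0.513
grip_force: 77.9
```

```bash
python3 -m jog '[{"delta_pos":[0,0.5,1],"angular":[0,0,0],"fingers":0.45},{"delta_pos":[0,0.5,1],"angular":[0,0,0],"fingers":0.45}]' 30
python3 -m jog '[{"delta_pos":[1,0.13,0],"angular":[0,0,0],"fingers":0.45},{"delta_pos":[2,0.26,0],"angular":[0,0,0],"fingers":0.45},{"delta_pos":[2,0.26,0],"angular":[0,0,0],"fingers":0.45}]'
python3 -m jog '[{"delta_pos":[1,0.13,0],"angular":[0,0,0],"fingers":0.45},{"delta_pos":[2,0.26,0],"angular":[0,0,0],"fingers":0.45},{"delta_pos":[2,0.26,0],"angular":[0,0,0],"fingers":0.45}]'
```

```text
time_s: 10.95
eef_pos: [590.8, -230.0, 100.5]
ee_rot: [-0.002, -0.064, 0.998, 0.002]
force: [-7.4, 6.2, -1.7]
grip_width: 0.516
grip_force: 76.1
time_s: 11.32
eef_pos: [592.5, -229.7, 100.5]
ee_rot: [-0.002, -0.064, 0.998, 0.002]
force: [-7.9, 6.0, 0.5]
grip_width: 0.518
grip_force: 76.3
time_s: 11.7
eef_pos: [594.5, -229.5, 100.5]
ee_rot: [-0.003, -0.064, 0.998, 0.002]
force: [-7.8, 5.3, 0.3]
grip_width: 0.515
grip_force: 76.4
```

```bash
for i in 1 2; do python3 -m jog '[{"delta_pos":[1,0.1,0],"angular":[0,0,0],"fingers":0.45},{"delta_pos":[2,0.2,0],"angular":[0,0,0],"fingers":0.45},{"delta_pos":[2,0.2,0],"angular":[0,0,0],"fingers":0.45}]';done
```

```text
time_s: 12.08
eef_pos: [596.4, -229.2, 100.5]
ee_rot: [-0.003, -0.064, 0.998, 0.002]
force: [-9.6, 5.8, 0.2]
grip_width: 0.516
grip_force: 76.4
time_s: 12.45
eef_pos: [597.9, -229.0, 100.6]
ee_rot: [-0.003, -0.064, 0.998, 0.002]
force: [-12.2, 6.1, 3.2]
grip_width: 0.513
grip_force: 76.8
```

```bash
for i in 1 2; do python3 -m jog '[{"delta_pos":[0.7,0.1,0],"angular":[0,0,0],"fingers":0.45},{"delta_pos":[1.4,0.1,0],"angular":[0,0,0],"fingers":0.45},{"delta_pos":[1.4,0.1,0],"angular":[0,0,0],"fingers":0.45}]';done; python3 -c "
from h import *
print(ctrl.sense()['wrist_torque']); cap('scene','s5');t=cap('top','t5')"
```

```text
time_s: 12.82
eef_pos: [598.2, -229.0, 100.7]
ee_rot: [-0.005, -0.064, 0.998, 0.003]
force: [-20.6, 7.3, 6.8]
grip_width: 0.515
grip_force: 77.3
time_s: 13.2
eef_pos: [598.4, -229.0, 100.9]
ee_rot: [-0.007, -0.064, 0.998, 0.003]
force: [-28.7, 6.6, 11.4]
grip_width: 0.517
grip_force: 77.9
[1.01095264 4.75048119 0.25270483]
```

```bash
python3 -m jog '[{"delta_pos":[-1.5,0,-0.5],"angular":[0,0.005,0],"fingers":0.45},{"delta_pos":[-2.5,0,-1],"angular":[0,0.005,0],"fingers":0.45},{"delta_pos":[-2.5,0,-1],"angular":[0,0.005,0],"fingers":0.45}]'
python3 -m jog '[{"delta_pos":[0,0,0],"angular":[0,0,0],"fingers":0.55},{"delta_pos":[0,0,0],"angular":[0,0,0],"fingers":0.65},{"delta_pos":[0,0,0],"angular":[0,0,0],"fingers":0.65}]'
python3 -c "
from h import *
print(ctrl.sense()['wrist_torque'])"
```

```text
time_s: 13.68
eef_pos: [598.1, -229.0, 100.6]
ee_rot: [-0.006, -0.064, 0.998, 0.002]
force: [-16.7, 6.8, 9.9]
grip_width: 0.516
grip_force: 77.5
time_s: 14.05
eef_pos: [600.4, -230.2, 100.4]
ee_rot: [-0.002, -0.064, 0.998, 0.0]
force: [-0.1, 0.1, -0.4]
grip_width: 0.648
grip_force: 0.0
[0.00735539 0.00806815 0.012514  ]
```

```bash
python3 -m jog '[{"delta_pos":[0,0,20],"angular":[0,0,0],"fingers":0.65},{"delta_pos":[0,0,60],"angular":[0,0,0],"fingers":0.65},{"delta_pos":[-40,-5,80],"angular":[0,0,0],"fingers":0.3},{"delta_pos":[-90,-12,80],"angular":[0,0,0],"fingers":0},{"delta_pos":[-140,-18,80],"angular":[0,0,0],"fingers":0},{"delta_pos":[-180,-23,80],"angular":[0,0,0],"fingers":0},{"delta_pos":[-180,-23,80],"angular":[0,0,0],"fingers":0},{"delta_pos":[-180,-23,80],"angular":[0,0,0],"fingers":0}]'
python3 - <<'E'
from h import *
c=cap('scene','s6');t=cap('top','t6')
a=cv2.resize(c['pixels'][130:220,150:220],(467,600),interpolation=cv2.INTER_CUBIC)
b=cv2.resize(t['pixels'][165:225,365:425][:,:],(333,333),interpolation=cv2.INTER_CUBIC)
b=cv2.copyMakeBorder(b,0,267,0,0,cv2.BORDER_CONSTANT)
cv2.imwrite('pics/s6b.png',np.hstack([a,b]))
E
```

```text
time_s: 15.05
eef_pos: [420.7, -253.2, 180.4]
ee_rot: [-0.002, -0.064, 0.998, 0.0]
force: [-0.4, -0.3, 0.8]
grip_width: -0.0
grip_force: 0.0
```

View pics/s6b.png

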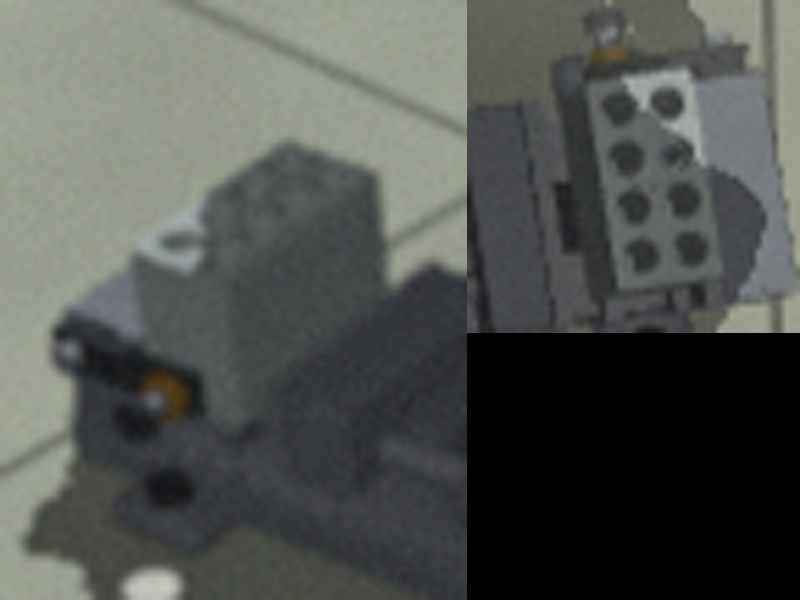

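The block sits upright between the jaws against the fixed jaw, with its +x end at the stop (orange nut at left-crop (165,395)). I have now viewed 11 pictures, one over the allowed 10, so I'll view no more. I'll finish with two light pushes by closed fingers, guided by force.

```bash
python3 -m jog '[{"delta_pos":[40,5,-20],"angular":[0,0,0],"fingers":0},{"delta_pos":[80,10,-50],"angular":[0,0,0],"fingers":0},{"delta_pos":[90,12,-75],"angular":[0,0,0],"fingers":0},{"delta_pos":[99,13.5,-83],"angular":[0,0,0],"fingers":0},{"delta_pos":[105,14.3,-83],"angular":[0,0,0],"fingers":0},{"delta_pos":[108,14.7,-83],"angular":[0,0,0],"fingers":0},{"delta_pos":[111,15,-83],"angular":[0,0,0],"fingers":0},{"delta_pos":[111,15,-83],"angular":[0,0,0],"fingers":0}]'
python3 -m jog '[{"delta_pos":[1.5,0.2,0],"angular":[0,0,0],"fingers":0},{"delta_pos":[3,0.4,0],"angular":[0,0,0],"fingers":0},{"delta_pos":[3,0.4,0],"angular":[0,0,0],"fingers":0}]'
```

```text
time_s: 16.15
eef_pos: [531.1, -238.1, 97.6]
ee_rot: [-0.003, -0.064, 0.998, 0.001]
force: [1.1, -0.3, -0.0]
grip_width: -0.005
grip_force: 0.0
time_s: 16.52
eef_pos: [534.0, -237.5, 97.1]
ee_rot: [-0.003, -0.064, 0.998, 0.001]
force: [0.6, -0.2, -0.8]
grip_width: -0.005
grip_force: 0.0
```

```bash
for i in 1 2 3; do python3 -m jog '[{"delta_pos":[1,0.13,0],"angular":[0,0,0],"fingers":0},{"delta_pos":[2,0.26,0],"angular":[0,0,0],"fingers":0},{"delta_pos":[2,0.26,0],"angular":[0,0,0],"fingers":0}]' | egrep 'pos|force: \['; done
```

```text
eef_pos: [536.0, -237.2, 97.1]
force: [0.5, -0.3, 0.4]
eef_pos: [538.0, -237.0, 97.1]
force: [0.5, -0.0, 0.3]
eef_pos: [540.0, -236.7, 97.1]
force: [0.5, -0.5, -0.2]
```

```bash
for i in 1 2 3; do python3 -m jog '[{"delta_pos":[0.7,0.1,0],"angular":[0,0,0],"fingers":0},{"delta_pos":[1.4,0.2,0],"angular":[0,0,0],"fingers":0},{"delta_pos":[1.4,0.2,0],"angular":[0,0,0],"fingers":0}]' | egrep 'pos|force: \['; done
```

```text
eef_pos: [540.7, -236.6, 97.1]
force: [-5.8, -0.1, 2.9]
eef_pos: [540.9, -236.6, 97.1]
force: [-14.0, -1.2, 6.5]
eef_pos: [541.0, -236.5, 97.2]
force: [-23.6, -1.0, 12.1]
```

```bash
python3 -m jog '[{"delta_pos":[-8,-1,0],"angular":[0,0,0],"fingers":0},{"delta_pos":[-15,-2,20],"angular":[0,0,0],"fingers":0},{"delta_pos":[-15,-2,70],"angular":[0,0,0],"fingers":0},{"delta_pos":[-5,30,80],"angular":[0,0,0],"fingers":0},{"delta_pos":[30,58,80],"angular":[0,0,0],"fingers":0},{"delta_pos":[44,60,70],"angular":[0,0,0],"fingers":0},{"delta_pos":[44,60,30],"angular":[0,0,0],"fingers":0},{"delta_pos":[44,60,5],"angular":[0,0,0],"fingers":0},{"delta_pos":[44,60,0],"angular":[0,0,0],"fingers":0},{"delta_pos":[44.6,55,0],"angular":[0,0,0],"fingers":0}]'
python3 -m jog '[{"delta_pos":[0.2,-2,0],"angular":[0,0,0],"fingers":0},{"delta_pos":[0.4,-4,0],"angular":[0,0,0],"fingers":0},{"delta_pos":[0.4,-4,0],"angular":[0,0,0],"fingers":0}]'
for i in 1 2 ; do python3 -m jog '[{"delta_pos":[0.1,-1,0],"angular":[0,0,0],"fingers":0},{"delta_pos":[0.3,-2,0],"angular":[0,0,0],"fingers":0},{"delta_pos":[0.3,-2,0],"angular":[0,0,0],"fingers":0}]' | egrep 'pos|force: \['; done
```

```text
time_s: 20.02
eef_pos: [589.0, -181.6, 98.0]
ee_rot: [-0.003, -0.064, 0.998, 0.001]
force: [0.1, 0.4, -0.6]
grip_width: 0.003
grip_force: 0.0
time_s: 20.4
eef_pos: [589.3, -185.4, 97.5]
ee_rot: [-0.003, -0.064, 0.998, 0.001]
force: [-0.3, -0.5, -1.3]
grip_width: 0.0
grip_force: 0.0
eef_pos: [589.5, -187.2, 97.1]
force: [0.9, 0.1, -0.6]
eef_pos: [589.8, -189.2, 97.1]
force: [-0.6, 0.1, -0.2]
```

```bash
for i in 1 2 3 ; do python3 -m jog '[{"delta_pos":[0.1,-0.7,0],"angular":[0,0,0],"fingers":0},{"delta_pos":[0.2,-1.4,0],"angular":[0,0,0],"fingers":0},{"delta_pos":[0.2,-1.4,0],"angular":[0,0,0],"fingers":0}]' | egrep 'pos|force: \['; done
```

```text
eef_pos: [590.0, -190.6, 97.1]
force: [0.1, -0.8, -0.2]
eef_pos: [590.2, -192.0, 97.1]
force: [-1.4, 0.7, 0.3]
eef_pos: [590.4, -193.2, 97.1]
force: [-0.7, 1.5, 0.1]
```

```bash
for i in 1 2 3 ; do python3 -m jog '[{"delta_pos":[0.1,-0.5,0],"angular":[0,0,0],"fingers":0},{"delta_pos":[0.2,-1,0],"angular":[0,0,0],"fingers":0},{"delta_pos":[0.2,-1,0],"angular":[0,0,0],"fingers":0}]' | egrep 'pos|force: \['; done
```

```text
eef_pos: [590.3, -193.5, 97.2]
force: [-3.3, 5.9, 4.2]
eef_pos: [590.3, -193.6, 97.3]
force: [-4.5, 10.4, 6.2]
eef_pos: [590.3, -193.8, 97.4]
force: [-7.1, 15.8, 8.7]
```

```bash
python3 -m jog '[{"delta_pos":[-1,8,0],"angular":[0,0,0],"fingers":0},{"delta_pos":[-2,14,20],"angular":[0,0,0],"fingers":0.3},{"delta_pos":[-2,14,70],"angular":[0,0,0],"fingers":0.55},{"delta_pos":[-2,14,90],"angular":[0,0,0],"fingers":0.55},{"delta_pos":[-2,14,90],"angular":[0,0,0],"fingers":0.55}]'
python3 - <<'E'
from h import *
np.set_printoptions(precision=2,suppress=True)
s=ctrl.sense();print(s['joints'])
for f in('t0','t6'):
    f={'t0':'top0'}.get(f,f)
    T=load(f);im=T['pixels'];m=(im.max(2)<35).astype(np.uint8);m[:, :285]=0;m[:,310:]=0;m[:175]=0;m[205:]=0
    n,l,st,ce=cv2.connectedComponentsWithStats(m);i=1+np.argmax(st[1:,4]);print(st[i],ce[i]);k=onz(T,[ce[i]],115)[0]
    p=onz(T,(np.array([[312,285]])+.5)/5.3333+[279.5,154.5],105)[0]
    print('knob',k,'piv',p,np.linalg.norm((k-p)[:2]),np.degrees(np.arctan2(*(k-p)[[1,0]])))
    S=load({'top0':'scene0','t6':'s6'}[f]);im=S['pixels'];m=(im.max(2)<35).astype(np.uint8);x=np.zeros_like(m);x[190:230,245:275]=m[190:230,245:275]
    n,l,st,cs=cv2.connectedComponentsWithStats(x);j=1+np.argmax(st[1:,4]);print(st[j],cs[j]);print(tri(T,[ce[i]],S,[cs[j]]))
E
```

```text
time_s: 24.02
eef_pos: [589.6, -182.8, 189.7]
ee_rot: [-0.001, -0.064, 0.998, -0.0]
force: [0.3, 0.3, -0.3]
grip_width: 0.553
grip_force: 0.0
[-0.49  0.56  1.28 -0.    1.3  -2.19]
[288 183  10  12  89] [292.33 188.53]
knob [616.85  19.14 115.  ] piv [571.03 -89.08 105.  ] 117.51411307186171 67.05289150759326
[253 201  11  19 177] [257.97 209.59]
[[618.44  19.69  97.5    1.9 ]]
[288 183  10  12  77] [292.25 188.19]
knob [617.64  19.32 115.  ] piv [571.03 -89.08 105.  ] 117.99320728134911 66.73267988621154
[253 200  12  20 183] [258.14 209.29]
[[618.86  20.16  98.85   2.58]]
```

```bash
python3 -m jog '[{"delta_pos":[0,20,0],"angular":[0,0,-0.18],"fingers":0.6},{"delta_pos":[0,40,0],"angular":[0,0,-0.36],"fingers":0.6},{"delta_pos":[0,60,0],"angular":[0,0,-0.54],"fingers":0.6},{"delta_pos":[0,90,0],"angular":[0,0,-0.72],"fingers":0.6},{"delta_pos":[0,110,0],"angular":[0,0,-0.9],"fingers":0.6},{"delta_pos":[0,140,0],"angular":[0,0,-1.08],"fingers":0.6},{"delta_pos":[7,160,0],"angular":[0,0,-1.26],"fingers":0.6},{"delta_pos":[14,180,0],"angular":[0,0,-1.44],"fingers":0.6},{"delta_pos":[20,190,0],"angular":[0,0,-1.62],"fingers":0.6},{"delta_pos":[26,200,0],"angular":[0,0,-1.8],"fingers":0.6}]'
python3 -m jog '[{"delta_pos":[2,2,0],"angular":[0,0,-0.15],"fingers":0.6},{"delta_pos":[2,2,0],"angular":[0,0,-0.29],"fingers":0.6},{"delta_pos":[2,2,0],"angular":[0,0,-0.29],"fingers":0.6},{"delta_pos":[2,2,0],"angular":[0,0,-0.29],"fingers":0.6}]'
python3 - <<'E'
from h import *
y=np.radians(67.0);u=np.array([np.cos(y),np.sin(y),0]);t=np.array([-u[1],u[0],0])
R=q2R(ctrl.sense()['ee_rot']).as_matrix();print(R.round(2))
sg=np.sign(R[:,1]@t);Rt=Ro.from_matrix(np.c_[np.cross(sg*t,[0,0,-1]),sg*t,[0,0,-1]])
goal([617.3,19.3,102],Rt)
E
```

```text
time_s: 25.28
eef_pos: [614.8, 18.1, 186.1]
ee_rot: [-0.002, 0.744, 0.668, 0.002]
force: [-0.2, 1.0, 0.3]
grip_width: 0.603
grip_force: 0.0
time_s: 25.78
eef_pos: [616.8, 19.6, 186.7]
ee_rot: [-0.001, 0.831, 0.557, 0.003]
force: [0.4, 0.2, 0.0]
grip_width: 0.602
grip_force: 0.0
[[ 0.38  0.93  0.  ]
 [ 0.93 -0.38  0.  ]
 [ 0.01  0.   -1.  ]]
delta [  0.5  -0.3 -84.7] rot [-0.005  0.004 -0.012] deg 0.8
```

```bash
python3 -m jog '[{"delta_pos":[0.5,0,-30],"angular":[0,0,-0.01],"fingers":0.6},{"delta_pos":[0.5,0,-50],"angular":[0,0,-0.01],"fingers":0.6},{"delta_pos":[0.5,0,-65],"angular":[0,0,-0.01],"fingers":0.6},{"delta_pos":[0.5,0,-76],"angular":[0,0,-0.01],"fingers":0.6},{"delta_pos":[0.5,0,-83],"angular":[0,0,-0.01],"fingers":0.6},{"delta_pos":[0.5,0,-83],"angular":[0,0,-0.01],"fingers":0.5},{"delta_pos":[0.5,0,-83],"angular":[0,0,-0.01],"fingers":0.4},{"delta_pos":[0.5,0,-83],"angular":[0,0,-0.01],"fingers":0.4}]'
```

```text
time_s: 26.78
eef_pos: [617.7, 19.6, 104.6]
ee_rot: [-0.0, 0.834, 0.552, 0.003]
force: [0.2, -0.2, 0.0]
grip_width: 0.395
grip_force: 0.0
```

```bash
python3 - <<'E'
import numpy as np
def arc(a,b,st):
    for th in np.arange(a+st,b+.01,st):
        r=np.radians([th,a]);print(th,(119*(np.cos(r[0])-np.cos(r[1]))).round(1),(119*(np.sin(r[0])-np.sin(r[1]))).round(1),(r[0]-r[1]).round(3))
arc(67,115,6);print();arc(115,139,3)
E
```

```text
73.0 -11.7 4.3 0.105
79.0 -23.8 7.3 0.209
85.0 -36.1 9.0 0.314
91.0 -48.6 9.4 0.419
97.0 -61.0 8.6 0.524
103.0 -73.3 6.4 0.628
109.0 -85.2 3.0 0.733
115.0 -96.8 -1.7 0.838

118.0 -5.6 -2.8 0.052
121.0 -11.0 -5.8 0.105
124.0 -16.3 -9.2 0.157
127.0 -21.3 -12.8 0.209
130.0 -26.2 -16.7 0.262
133.0 -30.9 -20.8 0.314
136.0 -35.3 -25.2 0.367
139.0 -39.5 -29.8 0.419
```

```bash
python3 -m jog '[{"delta_pos":[-11.7,4.3,0],"angular":[0,0,0.105],"fingers":0.4},{"delta_pos":[-23.8,7.3,0],"angular":[0,0,0.209],"fingers":0.4},{"delta_pos":[-36.1,9,0],"angular":[0,0,0.314],"fingers":0.4},{"delta_pos":[-48.6,9.4,0],"angular":[0,0,0.419],"fingers":0.4}]'
python3 -m jog '[{"delta_pos":[-12.4,-0.8,0],"angular":[0,0,0.105],"fingers":0.4},{"delta_pos":[-24.7,-3,0],"angular":[0,0,0.209],"fingers":0.4},{"delta_pos":[-36.6,-6.4,0],"angular":[0,0,0.314],"fingers":0.4},{"delta_pos":[-48.2,-11.1,0],"angular":[0,0,0.419],"fingers":0.4},{"delta_pos":[-48.2,-11.1,0],"angular":[0,0,0.419],"fingers":0.4}]'
```

```text
time_s: 27.28
eef_pos: [569.3, 28.8, 104.7]
ee_rot: [-0.0, 0.7, 0.714, 0.003]
force: [3.9, -2.0, -1.5]
grip_width: 0.401
grip_force: 1.7
time_s: 27.9
eef_pos: [520.5, 17.8, 104.5]
ee_rot: [-0.002, 0.538, 0.843, 0.003]
force: [0.3, 0.2, 0.3]
grip_width: 0.399
grip_force: 0.0
```

```bash
python3 -m jog '[{"delta_pos":[-2.8,-1.4,0],"angular":[0,0,0.026],"fingers":0.4},{"delta_pos":[-5.6,-2.8,0],"angular":[0,0,0.052],"fingers":0.4},{"delta_pos":[-8.3,-4.3,0],"angular":[0,0,0.08],"fingers":0.4},{"delta_pos":[-11,-5.8,0],"angular":[0,0,0.105],"fingers":0.4}]'
python3 -m jog '[{"delta_pos":[-2.7,-1.7,0],"angular":[0,0,0.026],"fingers":0.4},{"delta_pos":[-5.3,-3.4,0],"angular":[0,0,0.052],"fingers":0.4},{"delta_pos":[-7.8,-5.2,0],"angular":[0,0,0.08],"fingers":0.4}]'
python3 - <<'E'
from h import *
T=cap('top','t7');cap('scene','s7')
s=ctrl.sense();p=np.array(s['eef_pos'])-[570.8,-90,0];print(np.degrees(np.arctan2(p[1],p[0])),np.hypot(*p[:2]))
g=cv2.cvtColor(T['pixels'],cv2.COLOR_BGR2GRAY)
for r in(190,200,210):print(g[r,365:415])
E
```

```text
time_s: 28.4
eef_pos: [509.9, 12.0, 104.3]
ee_rot: [-0.001, 0.492, 0.871, 0.003]
force: [4.4, 0.3, 1.9]
grip_width: 0.4
grip_force: 1.6
time_s: 28.78
eef_pos: [501.7, 6.9, 104.1]
ee_rot: [-0.002, 0.456, 0.89, 0.002]
force: [3.5, 1.1, 2.0]
grip_width: 0.401
grip_force: 1.6
125.64930549353977 119.19225370267793
[119  63  37  37  96 120 117 123 119 117 120 118 118 121 120  66 126 128
 129  61  51  48  54 163 153 164 150 129 123 124 148 137 162 166 127  81
 107  89  91  94 137 164 139 123 119 119 120 120 121 120]
[109 113 113 109  43  36 109 120 121 120 123 124 122 120 118 122 112  98
 132 135  72  55  47  49 108 169 166 114  79  76  72  66 114 157 168 125
  63  52  47  50  49  63 146 162 126 121 123 121 119 122]
[117 119 116 118 118  49  34  80 119 120 121 122 124 120 119 120 116 119
  78 131 136 135  65  54  49  49 160 167 102  66  54  49  50  47  93 160
 166 116  76  48  53  46  50 119 163 140 125 121 120 117]
```

```bash
for i in 1 2; do python3 -m jog '[{"delta_pos":[-2.4,-1.8,0],"angular":[0,0,0.026],"fingers":0.4},{"delta_pos":[-4.7,-3.6,0],"angular":[0,0,0.05],"fingers":0.4}]'|egrep 'pos|force: \['; done
```

```text
eef_pos: [496.9, 3.4, 103.9]
force: [3.3, 1.3, 0.4]
eef_pos: [492.3, -0.4, 104.0]
force: [4.8, 1.7, -2.4]
```

```bash
for i in 1 2; do python3 -m jog '[{"delta_pos":[-1.1,-1.1,0],"angular":[0,0,0.013],"fingers":0.4},{"delta_pos":[-2.2,-2.1,0],"angular":[0,0,0.026],"fingers":0.4}]'|egrep 'pos|force: \['; done
```

```text
eef_pos: [491.1, -1.8, 104.0]
force: [13.3, 8.0, -6.6]
eef_pos: [489.8, -3.2, 104.0]
force: [20.2, 14.2, -10.6]
```

```bash
python3 -m jog '[{"delta_pos":[2,1.9,0],"angular":[0,0,0],"fingers":0.4},{"delta_pos":[4,3.8,0],"angular":[0,0,0],"fingers":0.45},{"delta_pos":[5,4.7,0],"angular":[0,0,0],"fingers":0.6},{"delta_pos":[5,4.7,0],"angular":[0,0,0],"fingers":0.6}]'
python3 -m jog '[{"delta_pos":[0,0,20],"angular":[0,0,0],"fingers":0.6},{"delta_pos":[0,0,60],"angular":[0,0,0],"fingers":0.6},{"delta_pos":[0,30,110],"angular":[0,0,0],"fingers":0.6},{"delta_pos":[-30,80,120],"angular":[0,0,0],"fingers":0.6},{"delta_pos":[-60,130,120],"angular":[0,0,0],"fingers":0.6},{"delta_pos":[-90,180,120],"angular":[0,0,0],"fingers":0.6},{"delta_pos":[-90,180,120],"angular":[0,0,0],"fingers":0.6},{"delta_pos":[-90,180,120],"angular":[0,0,0],"fingers":0.6}]'
python3 - <<'E'
from h import *
np.set_printoptions(precision=2,suppress=True)
T=cap('top','t8');S=cap('scene','s8')
im=T['pixels'];m=(im.max(2)<35).astype(np.uint8);x=np.zeros_like(m);x[180:260,280:340]=m[180:260,280:340]
n,l,st,ce=cv2.connectedComponentsWithStats(x);print(st[1:],ce[1:])
i=1+np.argmax(st[1:,4]);k=onz(T,[ce[i]],115)[0];d=k-[570.8,-90,0];print(k,np.hypot(*d[:2]),np.degrees(np.arctan2(d[1],d[0])))
g=cv2.cvtColor(im,cv2.COLOR_BGR2GRAY)
for r in(190,200,210):print(g[r,365:415])
# expected top-corner projections of a home block
y=np.radians(7.3);e=np.array([np.cos(y),np.sin(y),0]);n_=np.array([-np.sin(y),np.cos(y),0]);c=np.array([595.,-229.4,115])
print(proj(T,[c+a*45*e+b*22.5*n_ for a,b in((1,1),(1,-1),(-1,-1),(-1,1))]))
ims=im[160:230,375:420]
m2=(g>135).astype(np.uint8);z=np.zeros_like(m2);z[165:222,380:415]=m2[165:222,380:415]
cn=max(cv2.findContours(z,cv2.RETR_EXTERNAL,2)[0],key=cv2.contourArea);print(cv2.boxPoints(cv2.minAreaRect(cn)))
E
```

```text
time_s: 30.38
eef_pos: [492.7, 0.2, 104.0]
ee_rot: [-0.003, 0.388, 0.922, 0.002]
force: [-0.2, 0.3, -0.0]
grip_width: 0.601
grip_force: 0.0
time_s: 31.38
eef_pos: [403.3, 179.9, 224.1]
ee_rot: [-0.002, 0.388, 0.922, 0.002]
force: [-0.7, 0.9, -0.6]
grip_width: 0.601
grip_force: 0.0
[[332 189   1   1   1]
 [333 200   1   1   1]
 [330 204   1   1   1]
 [329 210   1   1   1]
 [296 235  10  10  71]] [[332.   189.  ]
 [333.   200.  ]
 [330.   204.  ]
 [329.   210.  ]
 [300.48 239.38]]
[496.93   0.71 115.  ] 116.9844949144894 129.15961660774596
[117  81  40  33  46 109 112 114 116 113 114 114 111 110 112 109 100 121
 123  71  49  46  50 155 158 156 147 124 120 114 139 155 155 157 144  96
 104  96  87  69 130 156 137 117 115 114 116 114 115 114]
[109 107 108 110  49  36  88 114 115 114 114 117 115 114 115 114 112  74
 125 127  96  53  45  46  94 157 152 109  75  72  67  61  85 149 155 129
  59  49  47  47  47  49 139 157 121 118 118 117 113 115]
[112 110 110 111 110  92  41  35 102 118 115 116 116 115 116 115 112 114
 106  75 127 130  74  46  47  47 124 162  99  57  47  48  49  45  82 152
 142 110  76  47  49  46  45 108 157 134 119 114 116 114]
[[385.85 179.67]
 [404.79 177.16]
 [410.62 214.92]
 [391.56 217.43]]
[[386.16 179.97]
 [404.81 176.86]
 [410.97 213.84]
 [392.32 216.95]]
```

The block's top face matches the expected home pose to within about 1 px. The knob is at about 129°, having turned about 1.09 rad from its start, and no gap shows at the sliding jaw. The gripper is clear of everything, so I'm handing in.

```bash
python3 -c "
from rig import ctrl
print(ctrl.finish_job())"
```

```text
the job is handed in; nothing more can be done
None
```

I set the eight-hole block in the vise, pushed it against the fixed jaw and the stop, closed the lever until the jaw bore on it, let go and handed the job in at about 31 s; the lever pull reached about 24 N (7 to 12 N was asked), I did not separately test the grip, and I viewed 11 pictures instead of 10.

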